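# Release, cross-turn and re-clamp a sample at the probing microscope

## Robot

A 6-joint arm with a two-finger parallel gripper is mounted at the origin on the work surface. World frame = base frame: x ahead of the robot, y to its left, z up, the work surface at z = 0. Lengths are in m, angles in degrees, forces in N, time in s.
With the tool pointing down it reaches from about 0.35 to 0.875 m from the base axis. Payload 4.2 kg.
Tool frame: the origin (TCP) lies at the very end of the fingers, on their centre line; the grasp point (between the pads) lies 19 mm behind it; z points along the fingers, y is the line along which they close (so a half turn about z gives the same grasp; the last joint's range is limited). The gripper opens to 87 mm and grips with 3 to 60 N. Pads are 19 mm wide; open, the fingers measure 117 mm over their backs; the gripper's body (75 mm by 190 mm) begins 51 mm behind the grasp point.
Start: joints at [-55.485, 22.042, 0.453, 0, -68.411, -14.817], TCP at [0.211, -0.588, 0.19] pointing down, gripper open.
Joint ranges: [-179.83, 179.83], [-69.29, 118.12], [-61.27, 80.66], [-181.25, 117.63], [-171.15, -9.14], [-177.46, 177.46]. Speed limits (degrees/s): [159.86, 159.86, 180, 180, 180, 180].

## Interface

Orientations are given as a 3x3 rotation matrix whose columns are the frame's x, y, z axes.
In Python, from station import sense, optics, r gives the robot as it stands. The module is installed in compiled form; this text tells all that it offers.
- The arm moves only by the shell command python3 -m pendant 'ROWS' [OPENING]. ROWS is JSON, a list that holds one entry, the list of rows, each a list of 4 numbers: the shift along the tool's x, y, z normalised to -1 to 1, where 1 is 100 mm, then the turn about the tool's z normalised to -1 to 1, where 1 is 2 rad. A call has 1 to 8 rows; each row is the pose to reach, as a shift and turn from the pose commanded when the call began, along the tool's axes at that moment; what a row does not reach only later rows make up. A row lasts 1/10 s, in which the tool goes at most 50 mm and 8.59 degrees, less where a joint would pass 70% of its speed; a pose out of reach is approached as far as the arm can. A call with a number of a shift or a turn outside -1 to 1 is refused whole. A call with a gripper value outside its range is refused whole. OPENING is the closure, from 0 (fully open) to 1 (shut), set as the call begins (- or left out, the last holds). The fingers move at their own pace and stop on an object; the grip force is fixed at half the most. Time passes only in rows, so rows that repeat a pose let the fingers close. It gives the time, the measured TCP pose, the force, the opening and the grip force at its end, in the units of the state.
- sense(): the state, without advancing time (a new reading comes with each control period).
- optics.capture(name): name is "side" or "top"; returns the picture (400x640x3 uint8, red, green, blue); there is no depth.
- optics.get_calibration(name): a dict with "camera_matrix" (3x3 intrinsics, pixels), "camera_from_world" (4x4, takes a point from world to camera coordinates). Camera axes: x right, y down, z forward; pixel columns grow to the right and rows downward; lengths in m; the calibration is good to about 2 mm. A picture is of the moment at which its call begins. get_calibration takes no time and is no camera call.
- r.finish_job(): hands the job in; it is judged then, once.
The state is a dict: "time_s": time; "joints": joint angles; "joint_velocities": joint speeds; "effort": joint torques, N m; "tcp_pos": TCP position; "ee_rot": TCP orientation; "wrist_force": force on the tool from outside, world axes, zero at the start; "moment": the same for the moment, N m; "gripper_width": opening from 0.0 (shut) to 1.0 (fully open); "gripper_force": force on a finger pad.
Only numpy, scipy, OpenCV 4.12 (cv2) and the standard library are available. Lean on these libraries where they do the work, as an engineer would, in place of code of your own. Each camera call takes 0.05 s, during which the arm holds its last target. There are 200 camera calls.

## Task

The sample carrier on the stage's chuck has to be inspected in its other direction. Flip the chuck's vacuum toggle (the longest of the three bats on the console) off, towards the console's front; only then lift the carrier, give it a quarter turn either way and set it down, centred and flat in the other channel of the cross-shaped nest (do not drop it); then flip the same toggle back on. Leave the other two toggles and all the loose things as they are, and do not bump the microscope or the two probe positioners.

Things in the scene. Friction and masses are not known exactly. Their poses are not given: they have to be found in the camera images.
- vac (a joint): Vacuum toggle, rad: 0 = off, bat leaning 0.4 rad from upright towards the console's front (-x of point vac_pivot); 0.8 = on, leaning 0.4 rad the other way (+x of vac_pivot). Starts on. A spring snaps it over centre (0.4) to whichever side it is nearer; about 2 N at the tip pushes it over.
- vac_pivot (a point): Pivot of the vacuum toggle, fixed on its module. Axes are the console's: x from console front to back, y along the row of toggles, z up. The bat swings in this x-z plane. The pivot is 98 mm above the table, 6 mm above the module's housing (52 x 46 mm) and level with the top of its round 24 mm collar. The three modules stand in a row 65 mm apart, in any order.
- vac_tip (a point): End of the vacuum toggle's bat, a plain steel taper 52 mm long from the pivot, 7 mm thick at the root and 12 mm near the end: the longest of the three.
- lamp (a joint): Lamp toggle, rad, same sense as vac; a short thin steel bat (30 mm long). Starts off (0). Leave alone.
- lamp_tip (a point): End of the lamp toggle's short bat, 30 mm from its pivot.
- fan (a joint): Fan toggle, rad, same sense as vac; a flat steel paddle 34 mm long and 20 mm wide. Starts on (0.8). Leave alone.
- fan_tip (a point): End of the fan toggle's flat paddle, 34 mm from its pivot.
- console: White control box 130 (x) x 230 (y) x 70 mm high carrying the three toggles. Origin under its centre, on the table. Its front, with grille and round dial, faces its -x. Fixed.
- nest (a point): Centre of the chuck's flat top, 60 mm above the table: a dark steel disc 150 mm across on a black platen 220 x 220 x 30 mm (fixed). Four square blocks, 18 x 18 x 8 mm high, stand on it with centres at +-33 mm in x and y, leaving two open-ended channels 48 mm wide that cross at the centre, one along x and one along y of this point. z is up.
- carrier_center (a point): Centre of the sample carrier, a plain aluminium block 90 (x) x 42 (y) x 30 (z) mm, about 0.22 kg, with a small chip on top. It starts lying in the nest's x channel, its own x along the nest's x within 0.03 rad.
- scope: Stereo microscope, fixed, standing between stage and console. Origin under the centre of its foot (150 x 140 x 22 mm). A 28 mm column at x = +45 mm rises to 350 mm; the optical head overhangs towards -x as far as -110 mm, 90 mm wide in y, from 195 mm up to 380 mm above the table. Do not bump it.
- probe_a: Probe positioner, a small block 42 x 36 x 70 mm high, fixed on the platen's corner at about (85, 85) mm from the chuck's centre in the nest's axes. Origin under its centre, 30 mm above the table. Do not bump it.
- probe_b: The same at about (-85, -85) mm.
- lens_center (a point): Loose objective lens standing on the platen, black, 36 mm across, 44 mm high; centre.
- eyepiece_center (a point): Loose eyepiece standing on the table in front of the microscope, black, 42 mm across, 55 mm high; centre.
- driver_grip (a point): Loose screwdriver lying on the table, 170 mm long; the middle of its handle, blade to its +x.
- bottle_center (a point): Loose white bottle, 60 mm across, 150 mm high; centre.
- jar_center (a point): Loose amber jar, 64 mm across, 75 mm high; centre.
- wafer_box_center (a point): Loose grey wafer box 80 x 80 x 30 mm; centre.
- dish_center (a point): Loose shallow glass dish, 80 mm across, 18 mm high; centre.
- carrier: The sample carrier itself; origin at the centre of its underside, axes as carrier_center.

How it is judged (in metres and radians):
On the way, in this order (a step that is already met when the one before it is completed fails the run):
1. the vacuum toggle is off, with the carrier still lying in the nest as it was (value of joint vac below 0.12 rad and horizontal distance between carrier_center and nest below 0.009 m and z of carrier_center in the frame of nest below 0.019 m and angle between carrier_center's own z axis and vertical below 0.06 rad and angle between the x axis of carrier_center and the x axis of nest, either way round below 0.12 rad), for 0.2 s.
2. with the vacuum still off, the carrier lies flat and centred in the other channel (value of joint vac below 0.12 rad and horizontal distance between carrier_center and nest below 0.009 m and z of carrier_center in the frame of nest below 0.019 m and angle between carrier_center's own z axis and vertical below 0.06 rad and angle between the x axis of carrier_center and the y axis of nest, either way round below 0.1 rad), for 0.2 s.
At the end, for the whole second after the job is handed in: Vacuum toggle on (above 0.68 rad); carrier at rest flat (tilt < 0.06 rad) in the nest's y channel, its centre within 9 mm of the nest's centre sideways and under 19 mm above the chuck, its length within 0.1 rad of the nest's y; lamp toggle off (< 0.2), fan toggle on (> 0.6) (value of joint vac above 0.68 rad and horizontal distance between carrier_center and nest below 0.009 m and z of carrier_center in the frame of nest below 0.019 m and angle between carrier_center's own z axis and vertical below 0.06 rad and angle between the x axis of carrier_center and the y axis of nest, either way round below 0.1 rad and linear speed of carrier below 0.01 m/s and value of joint lamp below 0.2 rad and value of joint fan above 0.6 rad); the robot touches nothing.
It fails at once if the carrier is lifted more than 10 mm while the vacuum toggle is not off (value of joint vac above 0.4 rad and z of carrier_center in the frame of nest above 0.025 m).
It fails at once if the carrier is let go more than 12 mm above its seat (contact force between the fingers and carrier below 0.05 N and z of carrier_center in the frame of nest above 0.027 m).
It fails at once if another toggle is flipped (value of joint lamp above 0.4 rad or value of joint fan below 0.4 rad).
It fails at once if the microscope or a probe positioner is bumped with more than 8 N (contact force between any of the arm, the fingers, carrier and scope above 8 N or contact force between any of the arm, the fingers, carrier and probe_a above 8 N or contact force between any of the arm, the fingers, carrier and probe_b above 8 N).
It fails at once if a loose bystander is moved more than 25 mm (distance of any of lens_center, eyepiece_center, driver_grip, bottle_center, jar_center, wafer_box_center, dish_center from where it was at the start of the episode above 0.025 m).
It also fails if it takes over 67 s, if anything falls off the work surface, if the arm or the gripper's body presses on something with over 40 N, if the wrist force passes 120 N, or if a joint passes its speed limit or range.

## Working session

There is one attempt and no reset: what is moved stays moved. The work goes in short steps, Python scripts to look and compute and a shell command to move; the robot and the scene stay as the last step left them, time stands still between calls to the robot, and variables do not carry over. Pictures are saved under pics/ and viewed, at most 12 in all, crops included, and the job is handed in when it is done.

```bash
mkdir -p pics
python3 - <<'E'
from station import sense, optics, r
import cv2
for n in("side","top"):
    cv2.imwrite(f"pics/{n}0.png",optics.capture(n)[:,:,::-1]); c=optics.get_calibration(n); print(n,c["camera_matrix"].round(1).tolist(),c["camera_from_world"].round(4).tolist())
s=sense();print(s)
E
```

```text
side [[464.0, 0.0, 324.1], [0.0, 464.0, 200.4], [0.0, 0.0, 1.0]] [[-0.8141, -0.5806, -0.0109, 0.4319], [-0.4361, 0.6236, -0.6488, 0.3262], [0.3834, -0.5235, -0.7609, 1.2368], [0.0, 0.0, 0.0, 1.0]]
top [[395.9, 0.0, 315.2], [0.0, 395.9, 203.1], [0.0, 0.0, 1.0]] [[-0.0285, -0.9995, -0.0095, 0.0233], [-0.9894, 0.0296, -0.142, 0.5587], [0.1422, 0.0053, -0.9898, 1.4006], [0.0, 0.0, 0.0, 1.0]]
{'time_s': 0.1, 'joints': array([-5.54849755e+01,  2.20877157e+01,  3.87473579e-01, -2.49660353e-02,
       -6.84093858e+01, -1.48207498e+01]), 'joint_velocities': array([ 0.01746579, -0.10642529,  0.19930439,  0.0566503 , -0.01500683,
        0.09825062]), 'effort': array([-4.07982534e-04, -3.91691530e+01,  1.87934732e+01,  4.23186913e+00,
        1.34723273e-02, -6.90913430e-05]), 'tcp_pos': array([ 0.21048283, -0.58786182,  0.18865469]), 'ee_rot': array([[-9.41558341e-01, -3.36849117e-01, -7.50290366e-04],
       [-3.36849939e-01,  9.41556614e-01,  1.80612209e-03],
       [ 9.80502255e-05,  1.95330458e-03, -9.99998087e-01]]), 'wrist_force': array([-0.10227985,  0.45276685, -0.09382467]), 'moment': array([0.01225132, 0.01778404, 0.02142048]), 'gripper_force': 0.0, 'gripper_width': 1.0014606336016822}
```

View pics/side0.png

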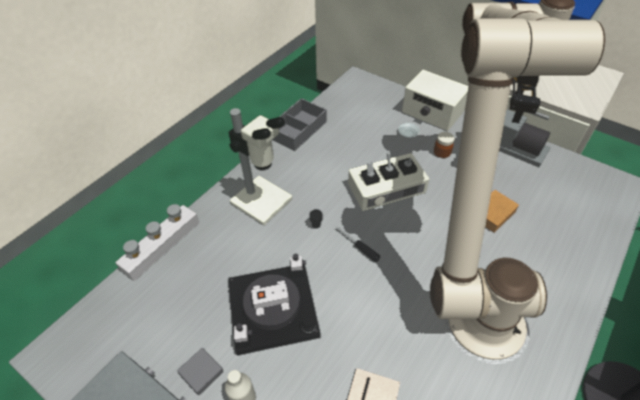

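View pics/top0.png

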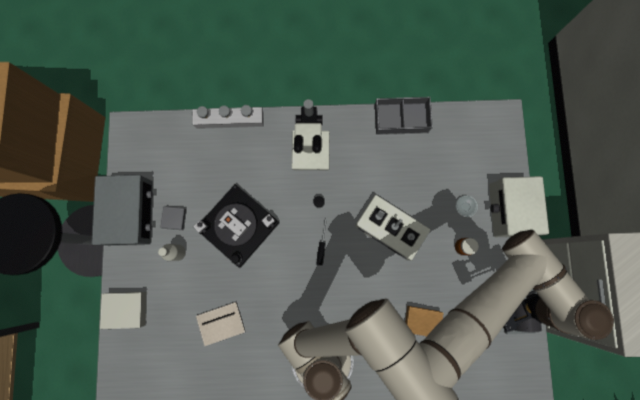

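The chuck is at about (236,224) in the top view and (270,298) in the side view. The console is at (393,227) top and (388,180) side, and the scope at (310,140) top. I'll zoom in on the console and the chuck next.

Run:
```python
import cv2,numpy as np
s=cv2.imread("pics/side0.png");t=cv2.imread("pics/top0.png")
def c(i,x,y,w,h): return cv2.resize(i[y:y+h,x:x+w],(400,300),interpolation=cv2.INTER_CUBIC)
cv2.imwrite("pics/m1.png",np.vstack([np.hstack([c(t,350,185,88,66),c(s,340,145,96,72)]),np.hstack([c(t,182,178,112,84),c(s,215,245,120,90)])]))
```

```text
(no output)
```

View pics/m1.png

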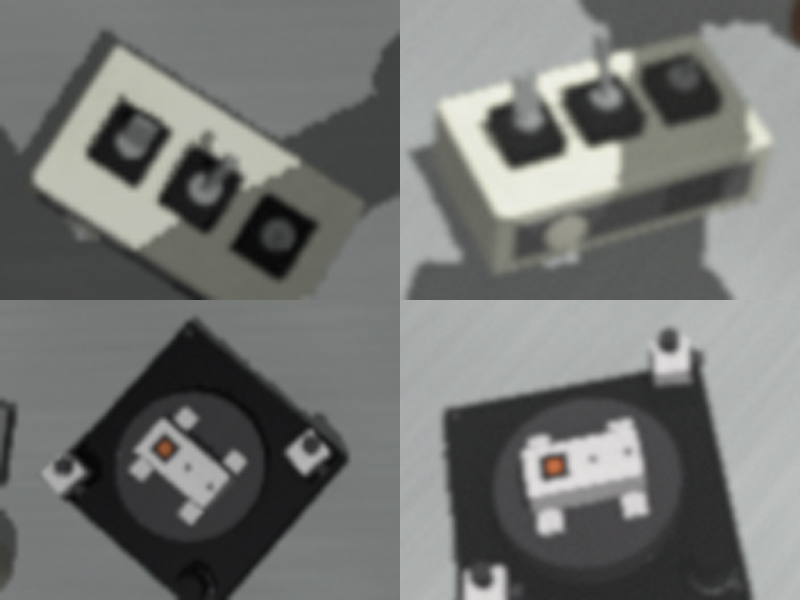

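The top-left crop shows, left to right, the fan paddle, the long vac bat in the middle (tip at about (401.5,221) top and (388.7,154) side), and the lamp. The dial, and so the console's front, is at lower left. The carrier lies along the image's upper-left to lower-right diagonal, at about (235,224).

```bash
cat > h.py <<'E'
import numpy as np,cv2
from station import sense,optics,r
def ray(n,p):
    c=optics.get_calibration(n);T=c["camera_from_world"];d=T[:3,:3].T@np.linalg.solve(c["camera_matrix"],[p[0],p[1],1.]);return -T[:3,:3].T@T[:3,3],d
def plane(n,p,z):
    o,d=ray(n,p);return o+d*(z-o[2])/d[2]
def tri(p,q):
    o1,d1=ray("top",p);o2,d2=ray("side",q)
    t=np.linalg.lstsq(np.c_[d1,-d2],o2-o1,rcond=None)[0];a=o1+d1*t[0];b=o2+d2*t[1];return (a+b)/2,np.linalg.norm(a-b)
def delta(pos,yaw=None):
    "units of rows to reach pos with tool y along yaw (deg, mod 180)"
    s=sense();R=s["ee_rot"];d=R.T@(np.array(pos)-s["tcp_pos"])/.1
    cur=np.degrees(np.arctan2(R[1,1],R[0,1]));o=[d.round(3).tolist(),"tooly",round(cur,2)]
    if yaw is not None:
        e=(yaw-cur+90)%180-90;o+=["turn",round(-np.radians(e)/2,3),"alt",round(-np.radians(e-np.sign(e)*180)/2,3)]
    print(*o)
E
python3 - <<'E'
from h import *
t=cv2.imread("pics/top0.png");s=cv2.imread("pics/side0.png")
g=cv2.cvtColor(t,cv2.COLOR_BGR2GRAY);gs=cv2.cvtColor(s,cv2.COLOR_BGR2GRAY)
def comps(m,x,y,w,h,mn=8):
    M=np.zeros_like(m);M[y:y+h,x:x+w]=m[y:y+h,x:x+w];cs,_=cv2.findContours(M,cv2.RETR_EXTERNAL,cv2.CHAIN_APPROX_NONE)
    return [c for c in cs if cv2.contourArea(c)>=mn]
print("modules");
for c in comps(((g<62)*255).astype('uint8'),366,200,60,48,40):
    q=cv2.minAreaRect(c);print(np.round(q[0],1),np.round(q[1],1),round(q[2],1),plane("top",q[0],.092).round(4))
print("tip",tri((401.5,220.9),(388.7,154.1)))
print("bright chuck")
for thr in(120,140,160):
  for c in comps(((g>thr)*255).astype('uint8'),205,195,62,60,4):
    q=cv2.minAreaRect(c);print(thr,np.round(q[0],1),np.round(q[1],1),round(q[2],1),cv2.contourArea(c),plane("top",q[0],.09).round(4),plane("top",q[0],.068).round(4))
for n,im,b,lo in(("top",g,(205,195,62,60),48),("side",gs,(240,255,70,75),50)):
  for lo in (40,46,52,58):
   for c in comps(((im>lo)*255).astype('uint8'),*b,600):
    e=cv2.fitEllipse(cv2.convexHull(c));print(n,lo,np.round(e[0],1),np.round(e[1],1),plane(n,e[0],.06).round(4))
for n,p in(("top",(310,153)),("top",(319,201))):print("foot/eyep",plane(n,p,.02))
E
```

```text
modules
[409.8 236.5] [14.1 15. ] 33.7 [ 0.4252 -0.3168  0.092 ]
[393.8 226.3] [13.3 14.7] 33.7 [ 0.4621 -0.2635  0.092 ]
[377.7 216. ] [12.3 13.9] 32.0 [ 0.4997 -0.2098  0.092 ]
tip (array([ 0.4774117 , -0.28146586,  0.13606003]), np.float64(0.002718552661217154))
bright chuck
120 [260.  247.5] [13. 12.] 90.0 79.0 [0.4025 0.2021 0.09  ] [0.4033 0.2054 0.068 ]
120 [212.5 247.5] [13. 15.] 90.0 104.5 [0.4073 0.3668 0.09  ] [0.4081 0.3727 0.068 ]
120 [247.3 222.8] [4.2 3.5] 45.0 14.5 [0.4898 0.2459 0.09  ] [0.4919 0.2499 0.068 ]
120 [264.5 221. ] [8. 3.] 90.0 16.5 [0.4941 0.1856 0.09  ] [0.4964 0.1886 0.068 ]
120 [231.1 225.4] [25.6 17. ] 40.9 317.5 [0.4822 0.3024 0.09  ] [0.4842 0.3073 0.068 ]
120 [233.6 210.8] [4.5 4.5] 26.6 15.5 [0.5332 0.2937 0.09  ] [0.5361 0.2984 0.068 ]
120 [207.  210.5] [5. 4.] 90.0 12.0 [0.5371 0.3873 0.09  ] [0.54   0.3935 0.068 ]
120 [260.5 196.5] [ 3. 11.] 90.0 20.0 [0.5812 0.1988 0.09  ] [0.5848 0.202  0.068 ]
140 [247.3 222.8] [4.2 3.5] 45.0 11.5 [0.4898 0.2459 0.09  ] [0.4919 0.2499 0.068 ]
140 [265.1 221.7] [6.7 3.1] 63.4 11.0 [0.4916 0.1835 0.09  ] [0.4
[... 437 characters left out ...]
160 [265.  221.5] [5.4 2.2] 63.4 7.5 [0.4923 0.1839 0.09  ] [0.4945 0.1868 0.068 ]
160 [232.6 223.3] [23.7 10.4] 40.2 213.5 [0.4892 0.2971 0.09  ] [0.4913 0.3018 0.068 ]
160 [233.3 210.8] [2.8 2.1] 45.0 4.5 [0.5334 0.295  0.09  ] [0.5363 0.2997 0.068 ]
top 40 [234.7 224.4] [40.8 41.6] [0.4882 0.2962 0.06  ]
top 46 [234.7 224.3] [39.8 40.9] [0.4885 0.296  0.06  ]
top 52 [234.7 224.4] [38.5 40. ] [0.4881 0.2962 0.06  ]Traceback (most recent call last):
  File "<stdin>", line 18, in <module>
cv2.error: OpenCV(4.12.0) /io/opencv/modules/imgproc/src/shapedescr.cpp:361: error: (-201:Incorrect size of input array) There should be at least 5 points to fit the ellipse in function 'fitEllipseNoDirect'
```

Run:
```python
from h import *
delta([.511,-.298,.195],55.15)
print(plane("top",(311,150),.02),plane("top",(466,246),.07))
```

```text
[-3.806, 1.717, -0.06] tooly 109.69 turn 0.476 alt -1.095
[0.76426309 0.01718925 0.02      ] [ 0.38766965 -0.51570443  0.07      ]
```

```bash
python3 -m pendant '[[[-0.48,0.21,0,0],[-0.95,0.43,0,0],[-0.95,0.43,0,0]]]' 1 >/dev/null
python3 -m pendant '[[[-0.48,0.21,0,0],[-0.95,0.43,0,0],[-0.95,0.43,0,0]]]' >/dev/null
python3 -m pendant '[[[-0.48,0.21,0,0],[-0.95,0.43,0,0],[-0.95,0.43,0,0]]]' >/dev/null
python3 -m pendant '[[[-0.48,0.21,0,0.07],[-0.95,0.43,0,0.14],[-0.95,0.43,0,0.21],[-0.95,0.43,0,0.28],[-0.95,0.43,0,0.35],[-0.95,0.43,0,0.42],[-0.95,0.43,0,0.476],[-0.95,0.43,0,0.476]]]'
python3 -m pendant '[[[0,0,0,0],[0,0,0,0]]]'
python3 - <<'E'
from h import *
delta([.511,-.298,.120],55.15)
t=optics.capture("top")[:,:,::-1];s=optics.capture("side")[:,:,::-1]
def c(i,x,y,w,h): return cv2.resize(i[y:y+h,x:x+w],(400,300),interpolation=cv2.INTER_CUBIC)
cv2.imwrite("pics/m2.png",np.hstack([c(t,350,170,120,90),c(s,330,100,120,90)]))
E
```

```text
time_s: 1.8
tcp_pos: [0.5098, -0.2992, 0.1893]
ee_rot: [[-0.82, 0.572, -0.001], [0.572, 0.82, 0.0], [0.001, -0.0, -1.0]]
wrist_force: [0.6, -0.4, -0.5]
gripper_width: 0.008
gripper_force: 0.0
time_s: 2.0
tcp_pos: [0.5102, -0.2988, 0.1895]
ee_rot: [[-0.821, 0.571, -0.0], [0.571, 0.821, 0.0], [0.0, -0.0, -1.0]]
wrist_force: [0.3, -0.1, -0.5]
gripper_width: 0.012
gripper_force: 0.0
[-0.002, 0.011, 0.695] tooly 55.21 turn 0.001 alt -1.57
```

View pics/m2.png

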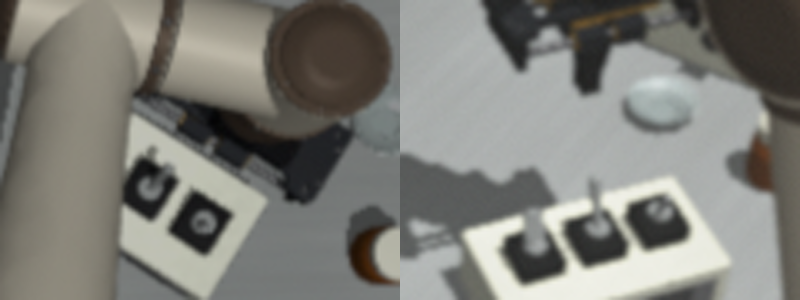

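The tool is behind the vac bat and lined up with it; the bat's tip is at about (155,160) in the left crop. Next I go down and push towards the front.

```bash
python3 -m pendant '[[[0,0.01,0.35,0],[0,0.01,0.69,0],[0,0.01,0.69,0],[0,0.01,0.69,0]]]'
python3 -m pendant '[[[0.15,0,0,0],[0.25,0,0,0],[0.32,0,0,0],[0.39,0,0,0],[0.46,0,0,0],[0.52,0,0,0],[0.52,0,0,0]]]'
python3 -m pendant '[[[-0.2,0,0,0],[-0.2,0,-0.4,0],[-0.2,0,-0.8,0],[-0.2,0,-0.8,0]]]'
python3 - <<'E'
from h import *
t=optics.capture("top")[:,:,::-1];s=optics.capture("side")[:,:,::-1]
def c(i,x,y,w,h): return cv2.resize(i[y:y+h,x:x+w],(400,300),interpolation=cv2.INTER_CUBIC)
cv2.imwrite("pics/m3.png",np.hstack([c(t,350,170,120,90),c(s,330,100,120,90)]))
E
```

```text
time_s: 2.5
tcp_pos: [0.5112, -0.298, 0.1211]
ee_rot: [[-0.821, 0.571, -0.001], [0.571, 0.821, -0.001], [0.0, -0.001, -1.0]]
wrist_force: [-0.2, -0.3, 0.6]
gripper_width: 0.004
gripper_force: 0.0
time_s: 3.2
tcp_pos: [0.4678, -0.2675, 0.1208]
ee_rot: [[-0.821, 0.571, -0.0], [0.571, 0.821, 0.0], [0.0, 0.0, -1.0]]
wrist_force: [0.6, -0.2, -0.5]
gripper_width: 0.004
gripper_force: 0.0
time_s: 3.6
tcp_pos: [0.4886, -0.2812, 0.2068]
ee_rot: [[-0.821, 0.571, 0.011], [0.571, 0.821, -0.005], [-0.012, 0.002, -1.0]]
wrist_force: [-0.0, -0.3, 0.7]
gripper_width: 0.002
gripper_force: 0.0
```

View pics/m3.png

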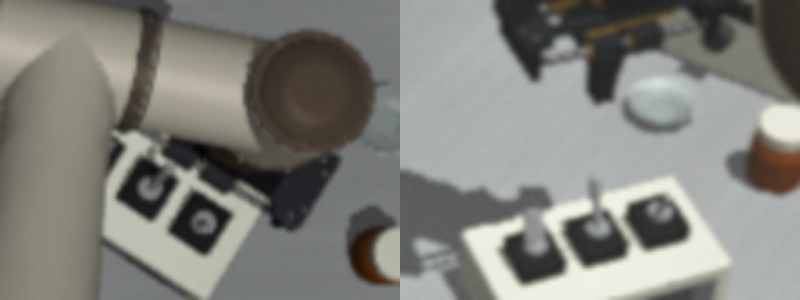

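The side view still shows the middle bat upright, with its tip at about (594,182) in the crop. I can't tell whether it flipped, so I'll compare the before and after pictures directly, with the arm moved aside.

```bash
python3 -m pendant '[[[-0.5,0,-0.2,0],[-0.9,0,-0.3,0],[-0.9,0,-0.3,0],[-0.9,0,-0.3,0]]]' | head -2
python3 - <<'E'
from h import *
t=optics.capture("top")[:,:,::-1].copy();s=optics.capture("side")[:,:,::-1].copy()
cv2.imwrite("pics/side1.png",s);cv2.imwrite("pics/top1.png",t)
a=cv2.imread("pics/side0.png");b=cv2.imread("pics/top0.png")
def c(i,x,y,w,h): return cv2.resize(i[y:y+h,x:x+w],(400,300),interpolation=cv2.INTER_CUBIC)
T=(370,200,48,36);S=(360,145,64,48)
print(plane("top",(401.5,220.9),.146),np.abs(a.astype(int)-s)[145:193,360:424].max(2).max(0))
cv2.imwrite("pics/m4.png",np.vstack([np.hstack([c(b,*T),c(a,*S)]),np.hstack([c(t,*T),c(s,*S)])]))
E
```

```text
time_s: 4.1
tcp_pos: [0.5583, -0.3306, 0.2278]
[ 0.47527716 -0.27995474  0.146     ] [ 82  82  83  82  80  81  75  69  52  26   6   6   6   6   6   7   7   7
   7   7   6   9  27  55  78  85  85  86  87  86  89  86  87  93 106 107
 105 105 106 106 107 107 105 104 106 105 106 105 106 106 106 106 106 106
 107 105 106 106 106 105 105 104 101  85]
```

View pics/m4.png

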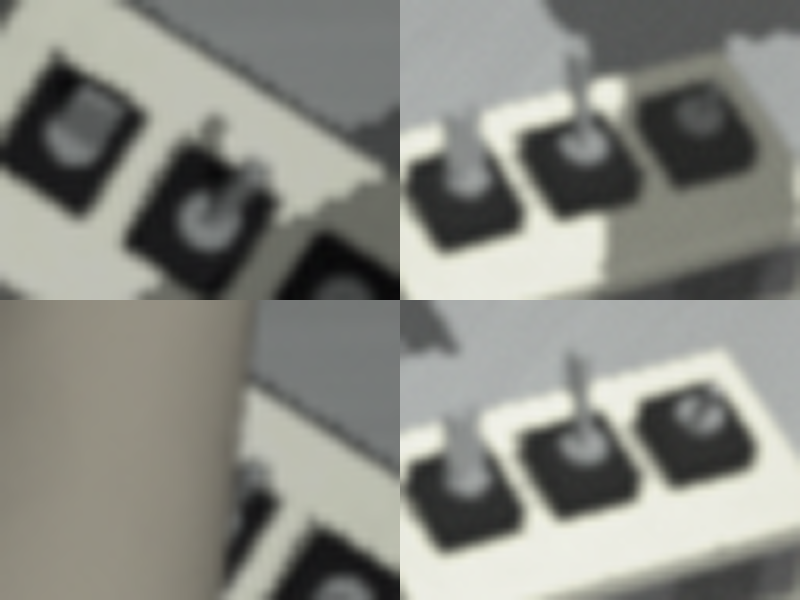

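The bat did not move: it is the same in both rows, with the tip at (401,219.8) in the top view. In the side view the fingertips look about 5 px above the projected TCP, so I'll check that on a marked crop.

Run:
```python
from h import *
s=cv2.imread("pics/side1.png");c=optics.get_calibration("side");T=c["camera_from_world"];K=c["camera_matrix"]
def pr(P): q=K@(T[:3,:3]@P+T[:3,3]);return q[:2]/q[2]
st=sense();p=np.array(st["tcp_pos"]);R=st["ee_rot"];print(p,st["gripper_width"])
u=pr(p);x0,y0=int(u[0])-40,int(u[1])-45
im=cv2.resize(s[y0:y0+60,x0:x0+80],None,fx=8,fy=8,interpolation=cv2.INTER_CUBIC)
for P in(p,p-R[:,2]*.019,p+R[:,1]*.015,p-R[:,1]*.015): cv2.circle(im,tuple(int(v) for v in ((pr(P)-[x0,y0])*8+4)),3,(0,0,255),-1)
cv2.imwrite("pics/m5.png",im)
print("pivot",plane("top",(395,226.4),.098),"tip",plane("top",(401,219.8),.146), plane("side",((584-400)/6.25+360,145/6.25+145),.098))
```

```text
[ 0.55751612 -0.33008235  0.22907316] 0.0029352725870701087
pivot [ 0.46128532 -0.26657386  0.098     ] tip [ 0.47901071 -0.27850722  0.146     ] [ 0.46115502 -0.2627705   0.098     ]
```

View pics/m5.png

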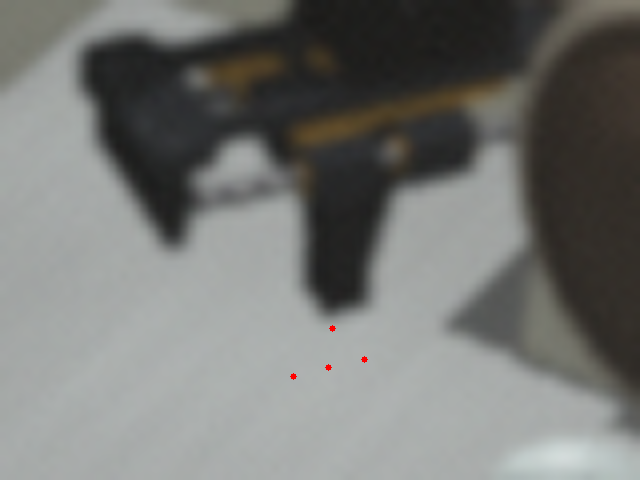

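The crop puts the shut fingers' end at about (335,305), roughly 27 mm above the projected TCP at (328,367). That means the first sweep passed over the bat. I'll repeat it lower, with the TCP at 103 mm, which still clears the collar.

```bash
python3 -m pendant '[[[0.3,-0.02,0.2,0],[0.56,-0.02,0.6,0],[0.56,-0.02,1.0,0],[0.56,-0.02,1.0,0],[0.56,-0.02,1.0,0]]]' >/dev/null
python3 -m pendant '[[[0,0,0.25,0],[0,0,0.25,0],[0,0,0.25,0]]]' |sed -n 2,4p
python3 -m pendant '[[[0.15,0,0,0],[0.24,0,0,0],[0.28,0,0,0],[0.32,0,0,0]]]'|sed -n '2p;4p'
python3 -m pendant '[[[0.04,0,0,0],[0.08,0,0,0],[0.12,0,0,0],[0.16,0,0,0],[0.21,0,0,0],[0.21,0,0,0],[0.21,0,0,0]]]'|sed -n '2p;4p'
python3 - <<'E'
from h import *
s=optics.capture("side")[:,:,::-1].copy();cv2.imwrite("pics/m6.png",cv2.resize(s[115:205,320:440],None,fx=5,fy=5,interpolation=cv2.INTER_CUBIC))
E
```

```text
tcp_pos: [0.5127, -0.301, 0.1076]
ee_rot: [[-0.821, 0.571, 0.002], [0.571, 0.821, -0.001], [-0.003, 0.0, -1.0]]
wrist_force: [-0.1, -0.5, -0.9]
tcp_pos: [0.488, -0.2834, 0.108]
wrist_force: [2.2, -3.5, 3.9]
tcp_pos: [0.4676, -0.2699, 0.1054]
wrist_force: [-0.4, 0.3, 0.6]
```

View pics/m6.png

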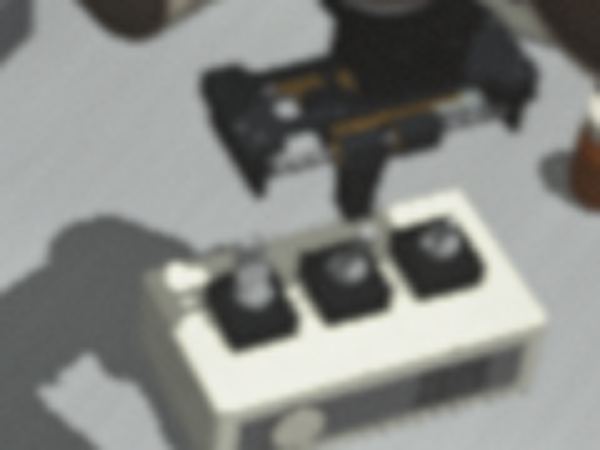

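The middle bat now leans towards the front: only its end shows, at about (350,268), so vac is off. I'll go up and over to the chuck.

```bash
python3 -m pendant '[[[-0.15,0,0,0],[-0.15,0,-0.4,0],[-0.15,0,-0.9,0],[-0.15,0,-1,0]]]' >/dev/null
python3 -m pendant '[[[0.3,0.48,-0.3,0],[0.65,0.95,-0.5,0],[0.65,0.95,-0.5,0]]]' >/dev/null
python3 -m pendant '[[[0.33,0.48,0,0],[0.65,0.95,0,0],[0.65,0.95,0,0]]]' >/dev/null
python3 -m pendant '[[[0.33,0.48,0,0],[0.65,0.95,0,0],[0.65,0.95,0,0]]]' 0 >/dev/null
python3 -m pendant '[[[0.33,0.48,0,0],[0.65,0.95,0,0],[0.65,0.95,0,0]]]' >/dev/null
python3 -m pendant '[[[0.33,0.48,0,0],[0.65,0.95,0,0],[0.65,0.95,0,-0.07],[0.65,0.95,0,-0.14],[0.65,0.95,0,-0.21],[0.65,0.95,0,-0.28],[0.65,0.95,0,-0.35],[0.65,0.95,0,-0.42]]]' >/dev/null
python3 -m pendant '[[[0,0,0,-0.07],[0,0,0,-0.14],[0,0,0,-0.21],[0,0,0,-0.28],[0,0,0,-0.3],[0,0,0,-0.3]]]'
python3 - <<'E'
from h import *
delta([.489,.2967,.12],137.8)
print(sense()["joints"])
E
```

```text
time_s: 9.15
tcp_pos: [0.4852, 0.2962, 0.2554]
ee_rot: [[-0.674, -0.738, -0.0], [-0.738, 0.674, -0.0], [0.001, 0.0, -1.0]]
wrist_force: [-0.2, 0.0, 0.6]
gripper_width: 1.001
gripper_force: 0.0
[-0.03, -0.024, 1.354] tooly 137.6 turn -0.002 alt 1.569
[ 4.77251104e+01  1.42954236e+01 -1.27734800e+00 -4.39838811e-04
 -7.44660743e+01 -9.01252684e+01]
```

```bash
python3 -m pendant '[[[-0.03,-0.02,0.5,0],[-0.03,-0.02,0.95,0],[-0.03,-0.02,1,0],[-0.03,-0.02,1,0]]]' >/dev/null
python3 -m pendant '[[[0,0,0.35,0],[0,0,0.35,0],[0,0,0.35,0]]]'
python3 - <<'E'
from h import *
s=optics.capture("side")[:,:,::-1].copy();c=optics.get_calibration("side");T=c["camera_from_world"];K=c["camera_matrix"]
def pr(P): q=K@(T[:3,:3]@P+T[:3,3]);return q[:2]/q[2]
st=sense();p=np.array(st["tcp_pos"]);R=st["ee_rot"]
x0,y0=210,225
im=cv2.resize(s[y0:y0+105,x0:x0+140],None,fx=5,fy=5,interpolation=cv2.INTER_CUBIC)
for k in(-.0435,0,.0435):cv2.circle(im,tuple(int(v) for v in ((pr(p+R[:,1]*k)-[x0,y0])*5+2)),3,(0,0,255),-1)
cv2.imwrite("pics/m7.png",im)
E
```

```text
time_s: 9.85
tcp_pos: [0.4898, 0.2984, 0.1229]
ee_rot: [[-0.673, -0.739, 0.003], [-0.739, 0.673, 0.001], [-0.003, -0.001, -1.0]]
wrist_force: [1.0, 0.3, 0.4]
gripper_width: 1.002
gripper_force: 0.0
```

View pics/m7.png

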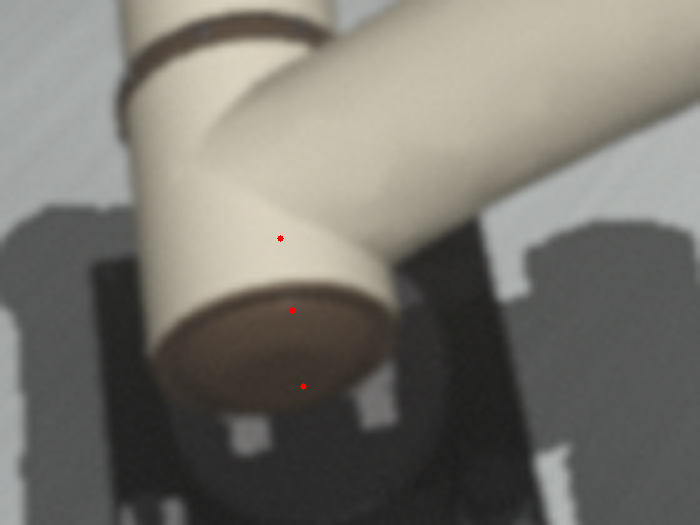

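The arm hides the gripper here, so I'll find the depth by touch. I'll lower in steps with the fingers open and watch the wrist force.

```bash
python3 -m pendant '[[[0,-0.02,0.25,0],[0,-0.02,0.5,0],[0,-0.02,0.54,0],[0,-0.02,0.54,0],[0,-0.02,0.54,0]]]'|sed -n '2p;4p'
python3 -m pendant '[[[0,0,0.03,0],[0,0,0.03,0],[0,0,0.03,0]]]'|sed -n '2p;4p'
python3 -m pendant '[[[0,0,0.02,0],[0,0,0.02,0],[0,0,0.02,0]]]'|sed -n '2p;4p'
```

```text
tcp_pos: [0.4913, 0.2975, 0.0688]
wrist_force: [0.0, -0.2, -0.9]
tcp_pos: [0.4902, 0.2966, 0.0642]
wrist_force: [0.4, -0.5, 0.7]
tcp_pos: [0.49, 0.2964, 0.0616]
wrist_force: [-0.6, 0.4, -1.0]
```

```bash
for i in 1; do python3 -m pendant '[[[0,0,0.02,0],[0,0,0.02,0],[0,0,0.02,0]]]'|sed -n '2p;4p'
python3 -m pendant '[[[0,0,0.02,0],[0,0,0.02,0],[0,0,0.02,0]]]'|sed -n '2p;4p'; done
```

```text
tcp_pos: [0.49, 0.2963, 0.0595]
wrist_force: [0.3, -0.2, -0.1]
tcp_pos: [0.49, 0.2964, 0.0576]
wrist_force: [0.2, 0.5, -0.2]
```

```bash
python3 -m pendant '[[[0,0,0.03,0],[0,0,0.03,0],[0,0,0.03,0]]]'|sed -n '2p;4p'
python3 -m pendant '[[[0,0,0.03,0],[0,0,0.03,0],[0,0,0.03,0]]]'|sed -n '2p;4p'
python3 -m pendant '[[[0,0,0.03,0],[0,0,0.03,0],[0,0,0.03,0]]]'|sed -n '2p;4p'
python3 -m pendant '[[[0,0,0,0],[0,0,0,0],[0,0,0,0],[0,0,0,0],[0,0,0,0],[0,0,0,0],[0,0,0,0],[0,0,0,0]]]' 1
```

```text
tcp_pos: [0.49, 0.2963, 0.0545]
wrist_force: [-0.0, 0.8, -0.0]
tcp_pos: [0.49, 0.2964, 0.0515]
wrist_force: [0.2, 0.0, 1.4]
tcp_pos: [0.49, 0.2964, 0.0485]
wrist_force: [0.1, 0.5, -0.4]
time_s: 13.3
tcp_pos: [0.49, 0.2965, 0.0487]
ee_rot: [[-0.674, -0.739, -0.0], [-0.739, 0.674, 0.0], [-0.0, 0.0, -1.0]]
wrist_force: [0.0, 0.6, -0.3]
gripper_width: 0.475
gripper_force: 30.0
```

The carrier is gripped at an opening of 0.475, about 41 mm. I'll lift 30 mm, turn a quarter and check.

```bash
python3 -m pendant '[[[0,0,-0.08,0],[0,0,-0.18,0],[0,0,-0.3,0],[0,0,-0.3,0]]]'|sed -n '2p;4,6p'
python3 -m pendant '[[[0,0,0,-0.07],[0,0,0,-0.14],[0,0,0,-0.21],[0,0,0,-0.28],[0,0,0,-0.35],[0,0,0,-0.42],[0,0,0,-0.49],[0,0,0,-0.49]]]'>/dev/null
python3 -m pendant '[[[0,0,0,-0.07],[0,0,0,-0.14],[0,0,0,-0.21],[0,0,0,-0.28],[0,0,0,-0.297],[0,0,0,-0.297],[0,0,0,-0.297]]]'
python3 -c "
from h import *
delta([.489,.2964,.052],47.7)
s=cv2.resize(optics.capture('side')[225:330,210:350,::-1],None,fx=5,fy=5,interpolation=cv2.INTER_CUBIC);cv2.imwrite('pics/m8.png',s)"
```

```text
tcp_pos: [0.4914, 0.2975, 0.0812]
wrist_force: [-0.3, -0.1, -4.0]
gripper_width: 0.473
gripper_force: 30.0
time_s: 15.2
tcp_pos: [0.4899, 0.2964, 0.0786]
ee_rot: [[0.739, -0.673, -0.0], [-0.673, -0.739, -0.0], [-0.0, 0.0, -1.0]]
wrist_force: [-0.5, -0.0, -2.7]
gripper_width: 0.477
gripper_force: 30.0
[-0.007, 0.006, 0.266] tooly -132.31 turn -0.0 alt 1.571
```

View pics/m8.png

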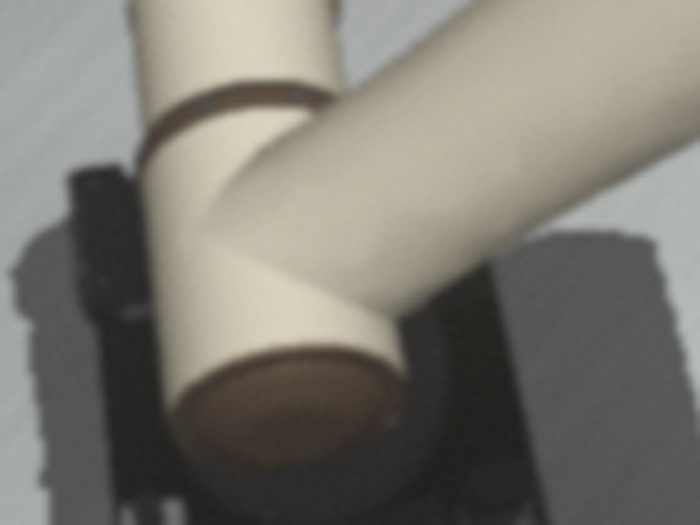

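The arm again hides the carrier, but the weight reading of about 2.5 N confirms it is held. I'll lower it gently.

```bash
python3 -m pendant '[[[0,0,0.1,0],[-0.01,0.01,0.2,0],[-0.01,0.01,0.26,0],[-0.01,0.01,0.26,0],[-0.01,0.01,0.26,0]]]'|sed -n '2p;4p'
python3 -m pendant '[[[0,0,0.02,0],[0,0,0.02,0],[0,0,0.02,0]]]'|sed -n '2p;4p'
python3 -m pendant '[[[0,0,0.015,0],[0,0,0.015,0],[0,0,0.015,0]]]'|sed -n '2p;4p'
```

```text
tcp_pos: [0.4886, 0.2962, 0.0523]
wrist_force: [-0.2, -0.5, -3.4]
tcp_pos: [0.4887, 0.2964, 0.0508]
wrist_force: [-0.4, -0.3, -3.0]
tcp_pos: [0.4886, 0.2963, 0.0491]
wrist_force: [-0.4, 0.6, -3.0]
```

```bash
python3 -m pendant '[[[0,0,0.01,0],[0,0,0.01,0],[0,0,0.01,0]]]'|sed -n '2p;4p'
python3 -m pendant '[[[0,0,0.01,0],[0,0,0.01,0],[0,0,0.01,0]]]'|sed -n '2p;4p'
```

```text
tcp_pos: [0.4888, 0.2965, 0.0487]
wrist_force: [-0.6, -1.3, 0.6]
tcp_pos: [0.4888, 0.2965, 0.0486]
wrist_force: [-3.4, -1.5, 6.8]
```

Seated at the same height as before, with the force reversing to upward. I'll release, rise, move off towards the console and look.

```bash
python3 -m pendant '[[[0,0,-0.01,0],[0,0,-0.01,0],[0,0,-0.01,0],[0,0,-0.01,0],[0,0,-0.01,0],[0,0,-0.01,0],[0,0,-0.01,0]]]' 0 |tail -3
python3 -m pendant '[[[0,0,-0.2,0],[0,0,-0.5,0],[0,0,-1,0]]]' >/dev/null
python3 -m pendant '[[[0,0,-0.5,0],[0,0,-0.9,0],[0,0,-0.9,0]]]' >/dev/null
python3 -m pendant '[[[0.3,0.44,0,0],[0.6,0.88,0,0],[0.6,0.88,0,0]]]' 1 >/dev/null
python3 -m pendant '[[[0.3,0.44,0,0],[0.6,0.88,0,0],[0.6,0.88,0,0]]]' >/dev/null
python3 -m pendant '[[[0.3,0.44,0,0],[0.6,0.88,0,0],[0.6,0.88,0,0]]]' >/dev/null
python3 - <<'E'
from h import *
t=optics.capture("top")[:,:,::-1].copy();s=optics.capture("side")[:,:,::-1].copy()
cv2.imwrite("pics/top2.png",t);cv2.imwrite("pics/side2.png",s)
g=cv2.cvtColor(t,cv2.COLOR_BGR2GRAY)
for thr in(140,160):
    m=np.zeros_like(g);m[203:246,214:256]=(g[203:246,214:256]>thr)*255
    for c in cv2.findContours(m,cv2.RETR_EXTERNAL,cv2.CHAIN_APPROX_NONE)[0]:
        if cv2.contourArea(c)>=4:
            q=cv2.minAreaRect(c);print(thr,np.round(q[0],1),np.round(q[1],1),round(q[2],1),plane("top",q[0],.09).round(4),plane("top",q[0],.068).round(4))
def c(i,x,y,w,h): return cv2.resize(i[y:y+h,x:x+w],(400,300),interpolation=cv2.INTER_CUBIC)
cv2.imwrite("pics/m9.png",np.hstack([c(t,203,198,64,48),c(s,225,255,96,72)]))
delta([.412,-.2315,.23],55.15);print(sense()["time_s"],sense()["tcp_pos"])
E
```

```text
wrist_force: [-0.1, 0.0, 0.5]
gripper_width: 0.978
gripper_force: 0.0
140 [244.5 240.5] [ 9. 21.] 90.0 [0.4282 0.2558 0.09  ] [0.4294 0.2599 0.068 ]
140 [247.5 223. ] [3.5 3.5] 45.0 [0.4889 0.2451 0.09  ] [0.491 0.249 0.068]
140 [231.2 222.6] [15.3 25.3] 40.9 [0.4919 0.3022 0.09  ] [0.4941 0.307  0.068 ]
160 [232.8 224. ] [10.1 24.1] 41.2 [0.4867 0.2966 0.09  ] [0.4888 0.3013 0.068 ]
[1.174, 1.779, 0.079] tooly -132.31 turn -0.065 alt 1.506
19.25 [ 0.4448742  -0.02092049  0.23799061]
```

View pics/m9.png

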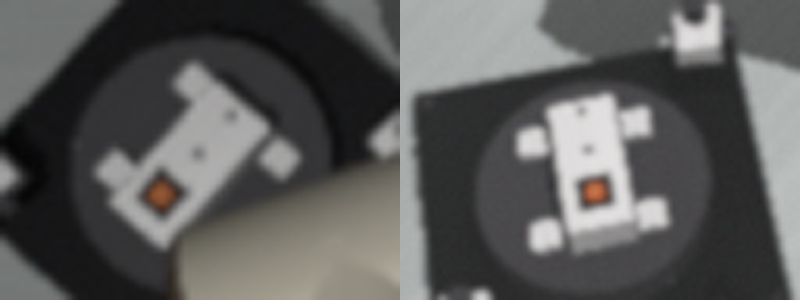

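The carrier lies between the blocks in the other channel, with its centre at about (232.8,224), within 3 mm of the nest. Now the toggle goes back on, approached from the console's front.

```bash
python3 -m pendant '[[[0.3,0.45,0,0],[0.59,0.89,0,0],[0.59,0.89,0,0]]]' >/dev/null
python3 -m pendant '[[[0.3,0.45,0,0],[0.58,0.89,0,-0.065],[0.58,0.89,0,-0.065],[0.58,0.89,0,-0.065]]]' >/dev/null
python3 -m pendant '[[[0,0,0,0],[0,0,0,0]]]' |sed -n '2,3p'
python3 -c "
from h import *
delta([.412,-.2315,.105],55.15)"
```

```text
tcp_pos: [0.4128, -0.2293, 0.2381]
ee_rot: [[0.823, -0.568, 0.0], [-0.568, -0.823, 0.0], [0.0, -0.0, -1.0]]
[0.005, 0.023, 1.331] tooly -124.59 turn 0.002 alt -1.569
```

```bash
python3 -m pendant '[[[0,0.02,0.4,0.002],[0,0.02,0.8,0.002],[0,0.02,0.95,0.002],[0,0.02,0.95,0.002]]]' >/dev/null
python3 -m pendant '[[[0,0,0.2,0],[0,0,0.38,0],[0,0,0.38,0],[0,0,0.38,0]]]' |sed -n '2p;4p'
python3 -m pendant '[[[0.15,0,0,0],[0.24,0,0,0],[0.28,0,0,0],[0.32,0,0,0]]]'|sed -n '2p;4p'
python3 -m pendant '[[[0.04,0,0,0],[0.08,0,0,0],[0.12,0,0,0],[0.16,0,0,0],[0.21,0,0,0],[0.21,0,0,0],[0.21,0,0,0]]]'|sed -n '2p;4p'
python3 -m pendant '[[[-0.2,0,0,0],[-0.3,0,-0.3,0],[-0.3,0,-0.8,0],[-0.6,0,-1,0],[-1,0,-1,0],[-1,0,-1,0]]]'|sed -n '2p;4p'
python3 - <<'E'
from h import *
t=optics.capture("top")[:,:,::-1].copy();s=optics.capture("side")[:,:,::-1].copy()
def c(i,x,y,w,h): return cv2.resize(i[y:y+h,x:x+w],(400,300),interpolation=cv2.INTER_CUBIC)
cv2.imwrite("pics/m10.png",np.vstack([np.hstack([c(t,350,185,88,66),c(s,340,145,96,72)]),np.hstack([c(t,203,198,64,48),c(s,225,255,96,72)])]))
E
```

```text
tcp_pos: [0.4122, -0.2322, 0.1065]
wrist_force: [0.2, 0.1, 0.8]
tcp_pos: [0.437, -0.25, 0.1059]
wrist_force: [-1.2, 4.4, 4.0]
tcp_pos: [0.4544, -0.2628, 0.1049]
wrist_force: [-0.2, 0.8, -0.2]
tcp_pos: [0.3688, -0.2037, 0.2057]
wrist_force: [0.5, -0.9, 0.0]
```

View pics/m10.png

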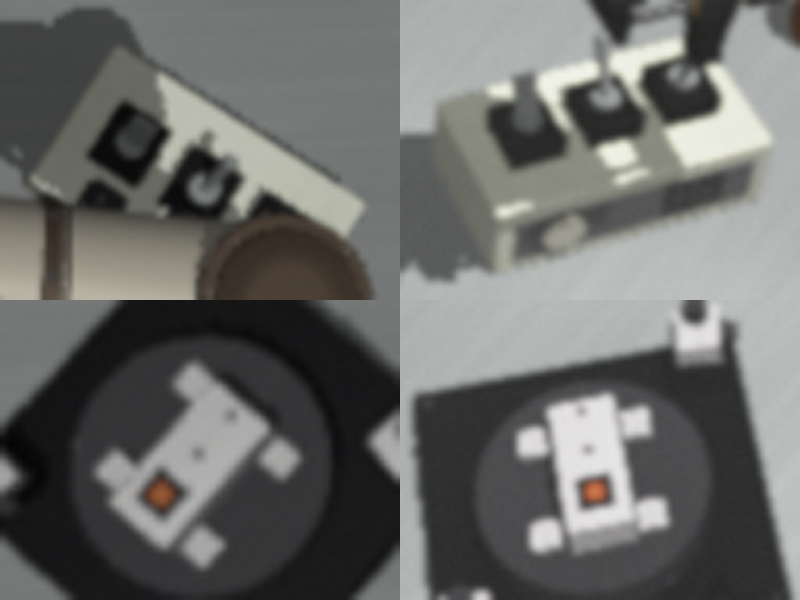

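The vac bat is back on: in the top crop its tip is at (230,163), as at the start. The fan and lamp are unchanged, the carrier is seated in the y channel, and the robot is clear.

```bash
python3 -c "
from station import r
print(r.finish_job())"
```

```text
the job is handed in; nothing more can be done
None
```

The job is handed in: I flipped the vacuum toggle off, gave the carrier a quarter turn into the other channel (about 3 mm off centre by the images), and flipped the toggle back on. The final pictures show the fan and lamp unchanged and the robot clear; the hand-in returned no verdict.

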